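Reset the click-stop collar of the inspection lens

TASK

Set the aperture collar of the bead inspection lens to its marked stop: lift the spring-loaded collar out of its locking teeth, turn it until its pointer stands over the raised stop block on the stand, and let it drop fully home into that notch. Leave the things standing around the lens where they are.

Things in the scene. Friction and masses are not known exactly. Their poses are not given: they have to be found in the camera images.
- lens_stand: upright inspection lens looking straight up, fixed to the table. Dark steel round flange 124 mm wide, 10 mm high, with 11 low tick ribs and one stop block; plinth 54 mm wide (62 at its foot) up to 38 mm; the aluminium collar; through it the fixed black barrel, 45 to 49 mm wide, its glass at 75 mm height. Origin: on the lens axis at table level, z up; the stop block lies on its -x side
- collar_grip (a point): centre of the collar (on the lens axis, half its height: 50 mm above the table when home). The collar is a plain knurled aluminium ring round the barrel, 58 mm outside, 24 mm tall, its lower edge 38 mm above the table when home; grip it across its diameter clear of the pointer. It does not come off
- collar (a joint): angle of the collar in rad, counterclockwise seen from above: 0 (or any full turn) = pointer at the stop block. 12 notches, 30 degrees apart, one at the stop. It starts 105 to 255 degrees from the stop, in a notch (rarely on a tooth), so plan two or more grasps. Turns endlessly both ways, almost without friction, when lifted; let go up to 13 degrees off a notch it centres itself
- collar_lift (a joint): lift of the collar in m: 0 = home, locked by rigid round-topped teeth; about 0.006 = riding on a tooth; free to turn above 0.0065, so lift 8 to 10 mm; ends at 0.012. A spring presses it down: lifting takes about 7 N at first and 10 N at 10 mm, weight included
- pointer (a point): tip of the collar's pointer, a 9 mm wide, 12 mm high aluminium lug that sticks out from the collar's side to 45 mm from the lens axis, at half its height (10 mm above the collar's lower edge, 48 mm above the table when home); it moves with the collar
- stop_mark (a point): the marked stop on the stand: an aluminium block 9 mm wide and 15 mm high on the flange (top 24 mm above the table), its wedge tip 41 mm and its outer end 61 mm from the lens axis. This point is on the flange at the wedge, 45 mm from the lens axis, straight below where the pointer tip must stand
- tray_beads: small open blue tray with beads, 66 x 90 x 20 mm, loose bystander behind the lens; origin at the centre of its underside
- box_clasp: small dark green lidded card box, 45 x 62 x 31 mm, loose bystander right of the lens; origin at the centre of its underside
- pot_6: white screw pot, 45 mm diameter, 38 mm high, loose bystander behind right of the lens; origin at the centre of its underside
Not all that is in view belongs to the job. There is more than one size of the lens_stand; the one meant has the size given above.

How it is judged:
At the end, for the whole second after the job is handed in: the pointer tip stands within 6 mm (seen from above) of the stop mark, and the collar is fully home (lifted less than 1.5 mm) (horizontal distance between pointer and stop_mark below 0.006 m and value of joint collar_lift below 0.0015 m); the robot touches nothing.
It fails at once if a bystander (tray, card box or pot) was pushed more than 20 mm from its place (distance of any of tray_beads, box_clasp, pot_6 from where it was at the start of the episode above 0.02 m).
It also fails if it takes over 51 s, if anything falls off the work surface, if the arm or the gripper's body presses on something with over 40 N, if the wrist force passes 120 N, or if a joint passes its speed limit or range.

ROBOT

A 6-joint arm with a two-finger parallel gripper is mounted at the origin on a cart in front of the work surface, level with it; the furniture and walls round the work are solid. World frame = base frame: x ahead of the robot, y to its left, z up, the work surface at z = 0. Lengths are in m, angles in rad, forces in N, time in s.
With the tool pointing down it reaches from about 0.375 to 0.925 m from the base axis. Payload 5.7 kg.
Tool frame: the origin (TCP) lies midway between the tips of the shut fingers; the grasp point (between the pads) lies 19 mm behind it; z points along the fingers, y is the direction in which the jaws open and shut (so a half turn about z gives the same grasp; the last joint's range is limited). The gripper opens to 85 mm and grips with 20 to 120 N. Pads are 22 mm wide; open, the fingers measure 114 mm over their backs; the gripper's body (76 mm by 85 mm) begins 54 mm behind the grasp point. The pads swing forward as they close: fully open they stand 13 mm farther back than shut.
Start: joints at [-1.394, 0.359, 1.51, -0, 1.272, -0.115], TCP at [0.173, -0.575, 0.231] pointing down, gripper open.
Joint ranges: [-2.97, 2.97], [-1.01, 2.36], [0.21, 2.38], [-0.96, 4.11], [0.2, 2.71], [-2.98, 2.98]. Speed limits (rad/s): [2.39, 2.39, 3.14, 3.14, 3.14, 3.14].

INTERFACE

Orientations are given as a unit quaternion [x, y, z, w].
In Python, from rig import arm gives the robot as it stands.
- The arm moves only by the tool move_arm, never from a script. Its argument "plan" is a list of rows, each a list of 3 entries, a list of its own where there are three numbers: the shift along the tool's x, y, z in m, then the turn about the tool's z in degrees, then the closure, from 0 (fully open) to 1 (shut). In form: [[[dx, dy, dz], roll, hand], ...]. A call has 1 to 5 rows; each row is the pose to reach, as a shift and turn from the pose commanded when the call began, along the tool's axes at that moment; what a row does not reach only later rows make up. A row lasts 1/10 s, in which the tool goes at most 50 mm and 8.59 degrees, less where a joint would pass 70% of its speed; a pose out of reach is approached as far as the arm can. A call with a gripper value outside its range is refused whole. The fingers move at their own pace and stop on an object; "grip_force" is the grip in N (left out, the last holds). Time passes only in rows, so rows that repeat a pose let the fingers close. It gives the time, the measured TCP pose, the force and the opening at its end, in the units of the state.
- arm.observe(): the state, without advancing time (a new reading comes with each control period).
- arm.camera(name): name is "scene" or "top" or "wrist"; returns a dict with "img" (400x640x3 uint8, blue, green, red), "K" (3x3 intrinsics, pixels), "T" (4x4, takes a point from camera to world coordinates). Camera axes: x right, y down, z forward; pixel columns grow to the right and rows downward; lengths in m; the calibration is good to about 2 mm. A picture is of the moment at which its call begins. There is no depth.
- arm.sign_off(): hands the job in, once; it reports no verdict.
The state is a dict: "clock": time; "joint_pos": joint angles; "joint_vel": joint speeds; "joint_torque": joint torques, N m; "eef_pos": TCP position; "tool_rot": TCP orientation; "ft_force": force on the tool from outside, world axes, zero at the start; "moment": the same for the moment, N m; "width": opening from 0.0 (shut) to 1.0 (fully open).
Only numpy, scipy, OpenCV 4.12 (cv2) and the standard library are available. Lean on these libraries where they do the work, as an engineer would, in place of code of your own. Each camera call takes 0.05 s, during which the arm holds its last target. There are 200 camera calls.

## Working session

There is one attempt and no reset: what is moved stays moved. The work goes in short steps, Python scripts to look and compute and a tool call to move; the robot and the scene stay as the last step left them, time stands still between calls to the robot, and variables do not carry over. Pictures are saved under pics/ and viewed, about 8 in all and at most 12, crops included, and the job is handed in when it is done.

Besides the shell and the picture viewer there is one more tool, called after ">>>" as name(argument=value, ...) on one line, values as JSON. move_arm: Moves the arm, as the interface text tells. Its arguments: {"type":"object","properties":{"plan":{"type":"array","items":{"type":"array"}},"grip_force":{"type":"number"}},"required":["plan"]}

```bash
mkdir -p pics; ls; python3 - <<'E'
from rig import arm
import cv2,numpy as np
a=arm.camera("top");b=arm.camera("scene")
cv2.imwrite("pics/top.png",a["img"]);cv2.imwrite("pics/scene.png",b["img"])
for c in(a,b):print(c["K"].tolist(),np.round(c["T"],4).tolist())
print(arm.observe())
E
```

```text
pics
[[368.6631059170432, 0.0, 319.47211030876656], [0.0, 368.6631059170432, 203.08462888738958], [0.0, 0.0, 1.0]] [[0.0101, -0.9814, 0.1919, 0.4124], [-0.9999, -0.0092, 0.0053, -0.3086], [-0.0035, -0.192, -0.9814, 1.0677], [0.0, 0.0, 0.0, 1.0]]
[[519.2133246517765, 0.0, 322.5318513731417], [0.0, 519.2133246517765, 211.81728512830946], [0.0, 0.0, 1.0]] [[0.8875, -0.2931, 0.3555, -0.0046], [-0.4603, -0.531, 0.7114, -1.4763], [-0.0198, -0.7951, -0.6062, 1.072], [0.0, 0.0, 0.0, 1.0]]
{'clock': 0.1, 'joint_pos': array([-1.39407207e+00,  3.59457308e-01,  1.51135744e+00,  5.41749652e-06,
        1.27250256e+00, -1.15077073e-01]), 'joint_vel': array([ 0.00190447, -0.00062636, -0.00221028, -0.00047466,  0.00019185,
       -0.00116109]), 'joint_torque': array([-1.15271960e-04, -5.28653347e+01, -2.79349673e+01, -4.97999099e-05,
        5.02463619e-03, -1.23165486e-05]), 'eef_pos': array([ 0.17250245, -0.5740071 ,  0.23051051]), 'tool_rot': array([ 9.89375114e-01,  1.45382740e-01, -2.39886250e-05, -8.61998110e-04]), 'ft_force': array([-0.08134961,  0.03102167,  0.47253737]), 'moment': array([-0.00647693,  0.00832452,  0.01961419]), 'width': 1.0022353418149053}
```

View pics/top.png

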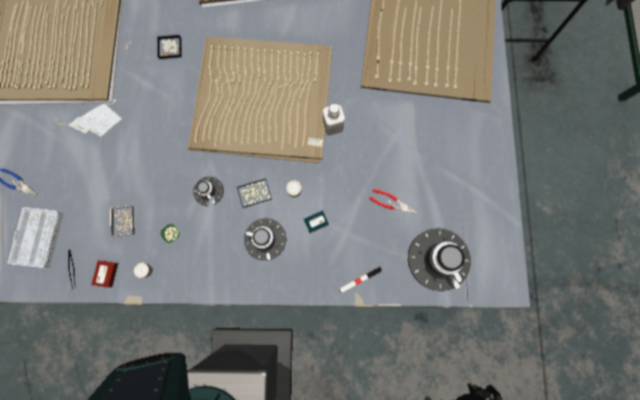

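View pics/scene.png

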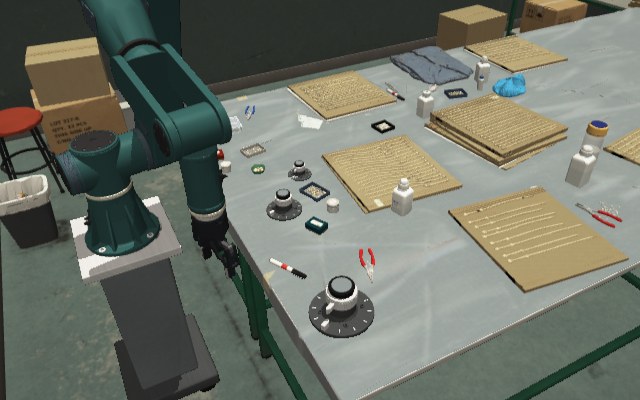

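The top view shows three lenses. The middle one, at about (265,239), has the tray behind it at (254,192), the pot at (293,187) and the green box at (316,221), and its flange is about 42 px wide (≈0.12 m). I'll enlarge it.

```bash
cat > h.py <<'E'
import cv2,numpy as np
from rig import arm
from scipy.spatial.transform import Rotation as R
def ray(c,u,v,z):
    d=c["T"][:3,:3]@np.linalg.solve(c["K"],[u,v,1.]);o=c["T"][:3,3]
    return o+d*(z-o[2])/d[2]
def proj(c,p):
    q=c["T"][:3,:3].T@(np.array(p)-c["T"][:3,3]);q=c["K"]@q;return q[:2]/q[2]
E
python3 - <<'E'
from h import *
c=arm.camera("top")
for n,u,v,z in(("flange",265,239.5,.01),("tray",254,192,.02),("pot",293.5,187,.038),("box",316,221,.031),("fl_l",244,239,.01),("fl_r",286.5,239,.01)):print(n,ray(c,u,v,z).round(4))
im=c["img"][165:275,210:350]
b=arm.camera("scene")["img"][165:245,255:355]
cv2.imwrite("pics/crop.png",np.hstack([cv2.resize(im,(560,440),interpolation=2)]))
E
```

```text
flange [ 0.5113 -0.1476  0.01  ]
tray [ 0.6484 -0.1118  0.02  ]
pot [ 0.6601 -0.228   0.038 ]
box [ 0.5632 -0.2936  0.031 ]
fl_l [ 0.5121 -0.0873  0.01  ]
fl_r [ 0.5133 -0.2093  0.01  ]
```

View pics/crop.png

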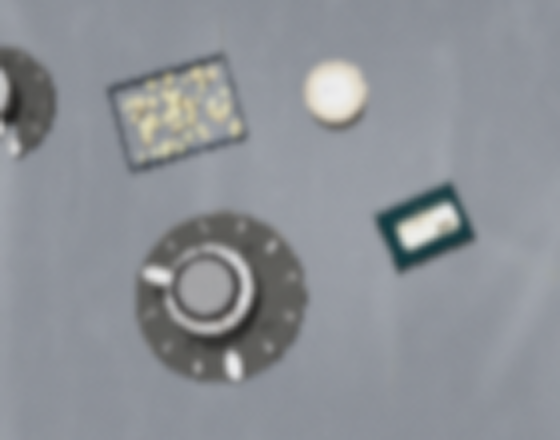

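Middle lens: flange centre is about (0.512,-0.148) and its diameter is 122 mm, which matches. The stop block is at crop (234,364), with its mid-radius about 51 mm as it should be. The pointer is at crop (155,273), so it needs roughly +120° CCW. I'll go above it and look closer.

>>> move_arm(plan=[[[0.447, -0.311, 0], -56, 0], [[0.447, -0.311, 0], -56, 0], [[0.447, -0.311, 0], -56, 0], [[0.447, -0.311, 0], -56, 0], [[0.447, -0.311, 0], -56, 0]])

```text
clock: 0.7
eef_pos: [0.3289, -0.3771, 0.2312]
tool_rot: [0.866, 0.5, 0.0, -0.0]
ft_force: [1.2, -0.8, -0.3]
width: 0.999
```

>>> move_arm(plan=[[[0.291, 0.043, 0], -13, 0], [[0.291, 0.043, 0], -13, 0], [[0.291, 0.043, 0], -13, 0], [[0.291, 0.043, 0], -13, 0], [[0.291, 0.043, 0], -13, 0]])

```text
clock: 1.2
eef_pos: [0.4854, -0.1819, 0.2314]
tool_rot: [0.805, 0.593, 0.0, 0.0]
ft_force: [0.9, -0.4, 1.1]
width: 1.0
```

>>> move_arm(plan=[[[0, 0.0, 0], 0, 0], [[0, 0, 0], 0, 0]])

```text
clock: 1.4
eef_pos: [0.4847, -0.1827, 0.2311]
tool_rot: [0.804, 0.594, -0.0, -0.0]
ft_force: [-0.4, -0.3, -0.2]
width: 0.996
```

```bash
python3 - <<'E'
from h import *
c=arm.camera("wrist");cv2.imwrite("pics/w1.png",c["img"])
s=arm.observe();print(s["eef_pos"],R.from_quat(s["tool_rot"]).as_matrix().round(3),s["joint_pos"],c["T"].round(3),c["K"][0])
for p in((.512,-.148,.01),(.512,-.148,.05),(.512,-.148,.075)):print(proj(c,p))
E
```

```text
[ 0.48413446 -0.18363889  0.23107833] [[ 0.296  0.955 -0.001]
 [ 0.955 -0.296 -0.   ]
 [-0.    -0.001 -1.   ]] [-4.95627744e-01  2.41316228e-01  1.68501239e+00 -5.58260073e-04
  1.21594670e+00 -1.94704954e-01] [[ 0.955 -0.284 -0.081  0.505]
 [-0.295 -0.919 -0.263 -0.116]
 [ 0.001  0.275 -0.961  0.374]
 [ 0.     0.     0.     1.   ]] [285.81050101   0.         319.49296741]
[332.39422965 138.04959731]
[333.97139702 140.87924527]
[335.16603405 143.02258294]
```

View pics/w1.png

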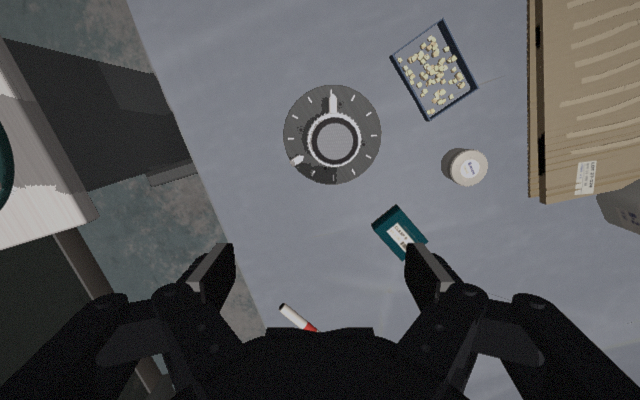

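```bash
python3 - <<'E'
from h import *
c=arm.camera("wrist")
fc=ray(c,332.5,134.2,.01);bc=ray(c,334,140.5,.075)
pt=ray(c,333,91,.05);st=ray(c,293,160,.02)
print(fc,bc,pt,st)
for a in(pt,st):print(np.linalg.norm((a-fc)[:2]),np.degrees(np.arctan2(*(a-fc)[1::-1])))
cv2.imwrite("pics/w1c.png",cv2.resize(c["img"][75:195,272:392],(600,600),interpolation=2))
E
```

```text
[ 0.51284943 -0.14457609  0.01      ] [ 0.51097372 -0.14623163  0.075     ] [ 0.52524862 -0.09852807  0.05      ] [ 0.45684326 -0.15933159  0.02      ]
0.04768814837187727 74.92959439356069
0.057917323180669084 -165.24013251178522
```

View pics/w1c.png

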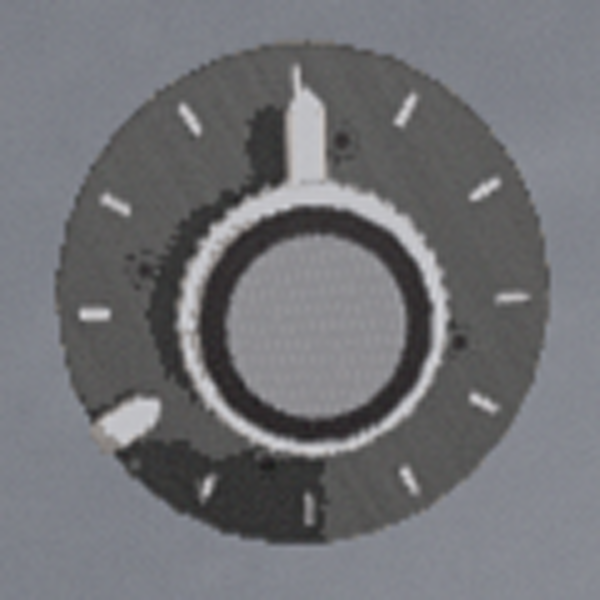

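The crop shows the pointer over a tick (crop (306,100)) and the stop block at (128,422), four ticks counter-clockwise. So the turn is +120°, and the jaw direction is already perpendicular to the pointer. Centring above it and descending.

>>> move_arm(plan=[[[0.0445, 0.0153, 0.0], -2, 0], [[0.0445, 0.0153, 0.04], -2, 0], [[0.0445, 0.0153, 0.08], -2, 0], [[0.0445, 0.0153, 0.12], -2, 0], [[0.0445, 0.0153, 0.12], -2, 0]], grip_force=50)

```text
clock: 2.0
eef_pos: [0.5075, -0.1457, 0.107]
tool_rot: [0.796, 0.606, -0.003, -0.004]
ft_force: [-1.4, 0.7, 0.1]
width: 0.999
```

```bash
python3 - <<'E'
from h import *
c=arm.camera("wrist");s=arm.observe()
M=R.from_quat(s["tool_rot"]).as_matrix();print(s["eef_pos"],s["ft_force"],M[:,1])
im=c["img"].copy()
p=np.array([.512,-.1455,.075])
print(proj(c,p),proj(c,s["eef_pos"]))
cv2.imwrite("pics/w2.png",im)
E
```

```text
[ 0.50942525 -0.1462868   0.10951107] [0.62242544 0.81778523 0.95922253] [ 0.96387171 -0.26629296 -0.00627655]
[327.33442574 223.11739068] [324.19789924 248.97171819]
```

View pics/w2.png

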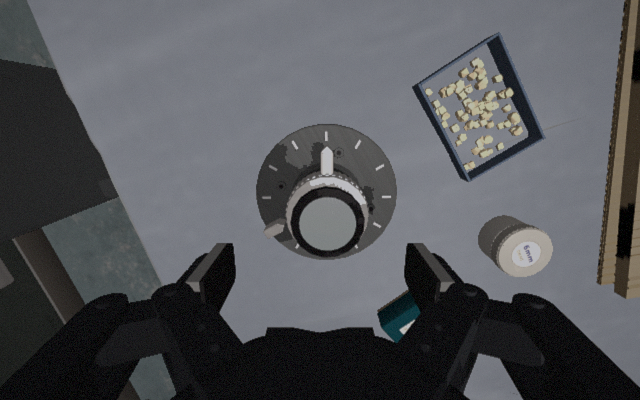

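Barrel glass centre is at (328,221) against a prediction of (327,223), so it's within about 1.5 mm. Lowering around the collar and closing.

>>> move_arm(plan=[[[0.001, 0.0005, 0.0], 0, 0], [[0.001, 0.0005, 0.03], 0, 0], [[0.001, 0.0005, 0.06], 0, 0], [[0.001, 0.0005, 0.083], 0, 0], [[0.001, 0.0005, 0.083], 0, 0]])

```text
clock: 2.55
eef_pos: [0.5128, -0.1454, 0.0282]
tool_rot: [0.795, 0.606, -0.0, -0.0]
ft_force: [-0.2, -0.7, 0.6]
width: 1.001
```

>>> move_arm(plan=[[[0, 0, 0], 0, 0], [[0, 0, 0], 0, 0.2], [[0, 0, 0], 0, 0.4], [[0, 0, 0], 0, 0.6], [[0, 0, 0], 0, 0.6]])

```text
clock: 3.05
eef_pos: [0.5125, -0.145, 0.0303]
tool_rot: [0.795, 0.607, -0.0, 0.0]
ft_force: [-5.2, 0.5, 13.6]
width: 0.666
```

>>> move_arm(plan=[[[0, 0, 0], 0, 0.8], [[0, 0, 0], 0, 0.8], [[0, 0, 0], 0, 0.8]])

```text
clock: 3.35
eef_pos: [0.5125, -0.145, 0.0303]
tool_rot: [0.795, 0.607, -0.0, 0.0]
ft_force: [-5.4, 0.1, 13.6]
width: 0.668
```

>>> move_arm(plan=[[[0, 0, -0.004], 0, 0.8], [[0, 0, -0.008], 0, 0.8], [[0, 0, -0.0125], 0, 0.8], [[0, 0, -0.0125], 0, 0.8], [[0, 0, -0.0125], 0, 0.8]])

```text
clock: 3.85
eef_pos: [0.5125, -0.1449, 0.0405]
tool_rot: [0.795, 0.607, -0.0, -0.0]
ft_force: [-1.6, -1.3, -9.0]
width: 0.663
```

>>> move_arm(plan=[[[0, 0, -0.001], 0, 0.8], [[0, 0, -0.001], -5, 0.8], [[0, 0, -0.001], -12, 0.8], [[0, 0, -0.001], -20, 0.8], [[0, 0, -0.001], -20, 0.8]])

```text
clock: 4.35
eef_pos: [0.5122, -0.1449, 0.0414]
tool_rot: [0.677, 0.736, -0.0, -0.001]
ft_force: [-4.7, -3.6, -10.2]
width: 0.663
```

```bash
python3 - <<'E'
from h import *
c=arm.camera("wrist");s=arm.observe()
print(s["eef_pos"],s["ft_force"],s["moment"],s["joint_pos"][5])
cv2.imwrite("pics/w3.png",c["img"])
E
```

```text
[ 0.51222102 -0.1449128   0.04140427] [-3.75346874 -3.40639288 -8.98624793] [-0.51071548  0.64743579  0.02361007] -0.4841173465204482
```

View pics/w3.png

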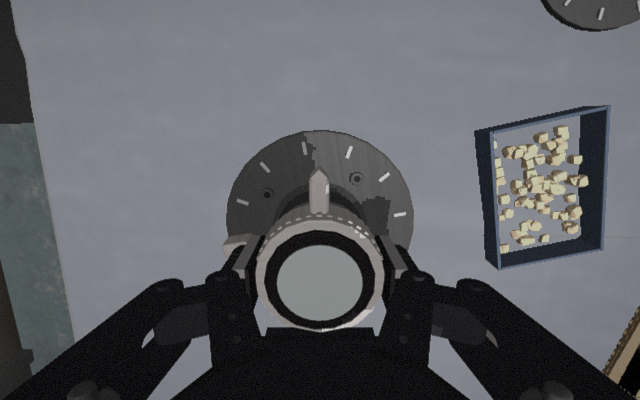

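The pointer, at (319,185), turned with the gripper and stays in line with the tool x-axis (now 94.8°). There is no yaw moment. The stop is at 194.8°, so 100° remain.

>>> move_arm(plan=[[[0, 0, 0], -8.5, 0.8], [[0, 0, 0], -17, 0.8], [[0, 0, 0], -25, 0.8], [[0, 0, 0], -33, 0.8], [[0, 0, 0], -40, 0.8]])

```text
clock: 4.9
eef_pos: [0.5118, -0.1451, 0.0414]
tool_rot: [0.384, 0.923, -0.0, -0.001]
ft_force: [-5.3, -5.3, -10.2]
width: 0.664
```

>>> move_arm(plan=[[[0, 0, 0], -8.5, 0.8], [[0, 0, 0], -17, 0.8], [[0, 0, 0], -25, 0.8], [[0, 0, 0], -33, 0.8], [[0, 0, 0], -40, 0.8]])

```text
clock: 5.4
eef_pos: [0.5117, -0.1455, 0.0414]
tool_rot: [0.045, 0.999, -0.0, -0.001]
ft_force: [-5.9, -7.2, -10.7]
width: 0.663
```

>>> move_arm(plan=[[[0, 0, 0], -8, 0.8], [[0, 0, 0], -15, 0.8], [[0, 0, 0], -20, 0.8], [[0, 0, 0], -20, 0.8], [[0, 0, 0], -20, 0.8]])

```text
clock: 5.9
eef_pos: [0.5117, -0.1458, 0.0414]
tool_rot: [-0.126, 0.992, -0.0, -0.001]
ft_force: [-5.7, -7.2, -10.3]
width: 0.671
```

```bash
python3 - <<'E'
from h import *
c=arm.camera("wrist");s=arm.observe()
x=R.from_quat(s["tool_rot"]).as_matrix()[:,0]
print(s["eef_pos"],s["ft_force"],s["moment"],s["joint_pos"][5],np.degrees(np.arctan2(x[1],x[0]))%360)
cv2.imwrite("pics/w4.png",c["img"])
E
```

```text
[ 0.51169171 -0.1457408   0.04143257] [ -5.47640964  -7.30764495 -10.87931825] [-1.28800796  0.90564997  0.0241874 ] -2.2283254299179625 194.50322819297068
```

View pics/w4.png

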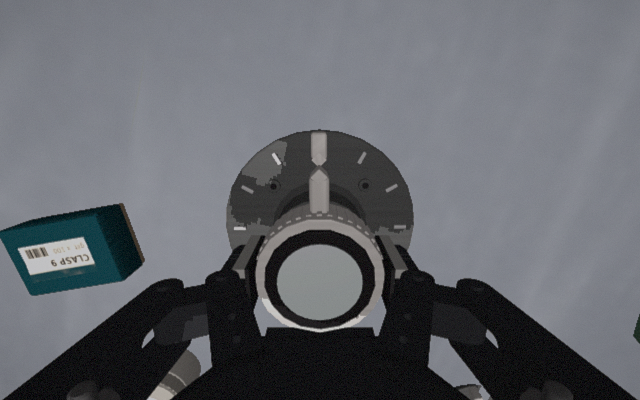

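The pointer at (319,185) stands tip to tip with the block at (319,150). Lowering it home, opening and retreating.

>>> move_arm(plan=[[[0, 0, 0.004], 0, 0.8], [[0, 0, 0.008], 0, 0.8], [[0, 0, 0.012], 0, 0.8], [[0, 0, 0.012], 0, 0.8], [[0, 0, 0.012], 0, 0.8]])

```text
clock: 6.45
eef_pos: [0.5118, -0.1458, 0.0307]
tool_rot: [-0.126, 0.992, -0.0, -0.001]
ft_force: [-9.3, -6.2, 4.5]
width: 0.665
```

>>> move_arm(plan=[[[0, 0, 0], 0, 0.2], [[0, 0, 0], 0, 0], [[0, 0, 0], 0, 0], [[0, 0, 0], 0, 0], [[0, 0, 0], 0, 0]])

```text
clock: 6.95
eef_pos: [0.5135, -0.1449, 0.03]
tool_rot: [-0.128, 0.992, -0.0, 0.0]
ft_force: [-0.5, -0.7, -0.1]
width: 0.999
```

>>> move_arm(plan=[[[0, 0, -0.03], 0, 0], [[0, 0, -0.07], 0, 0], [[0, 0, -0.11], 0, 0], [[0, 0, -0.11], 0, 0], [[0, 0, -0.11], 0, 0]])

```text
clock: 7.45
eef_pos: [0.5138, -0.1452, 0.1408]
tool_rot: [-0.128, 0.992, -0.001, 0.001]
ft_force: [-1.1, -0.1, -0.2]
width: 0.999
```

```bash
python3 - <<'E'
from h import *
c=arm.camera("wrist");s=arm.observe();t=arm.camera("scene")
print(s["eef_pos"],s["ft_force"])
a=cv2.resize(c["img"][90:290,200:440],(480,400),interpolation=2)
b=cv2.resize(t["img"][170:235,250:300],(308,400),interpolation=2)
cv2.imwrite("pics/w5.png",np.hstack([a,b]))
# expected rim heights: pointer tip and block in image
u=np.array([np.cos(np.radians(194.8)),np.sin(np.radians(194.8))]);o=np.array([.5128,-.1447])
for z in(.058,.068):print("ptr top tip if lift",z-.058,(proj(c,[*(o+.045*u),z])-[200,90])*2)
E
```

```text
[ 0.51275463 -0.1447927   0.13954789] [ 0.53786249 -0.43600262  0.01892171]
ptr top tip if lift 0.0 [241.43041291 113.68783248]
ptr top tip if lift 0.010000000000000002 [241.47445542 116.65634021]
```

View pics/w5.png

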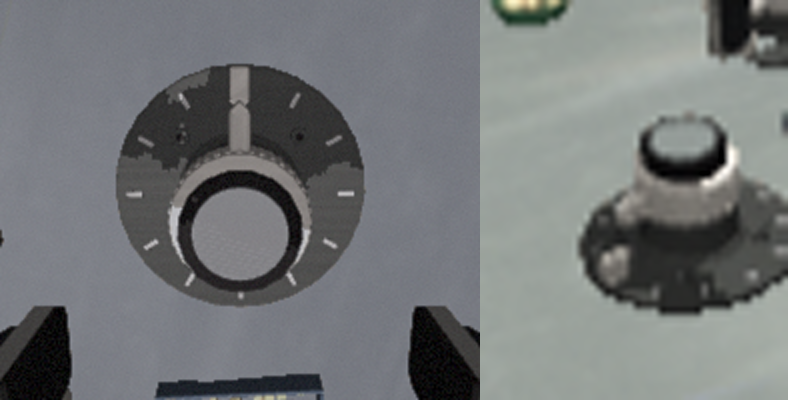

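The pointer at (239,125) is in line with the block at (239,85). The collar bottomed at the same tool height as when first gripped (30.7 against 30.3 mm), with the contact force reversed to +4.5 N, so it is seated. Handing in.

```bash
python3 -c "
from rig import arm;print(arm.sign_off())"
```

```text
the job is handed in; nothing more can be done
None
```

I set the collar to its marked stop and handed the job in at about 7.6 s on the robot clock; `arm.sign_off()` reports no verdict. I gripped the collar across its diameter, lifted it about 10–11 mm, turned it 120° counterclockwise in one grasp, lowered it and released it.

- **Pointer:** the last wrist picture shows it tip to tip with the stop block, and the final tool angle was 194.5° against the stop's measured 194.8°.
- **Collar home:** the tool came down to 30.7 mm, against 30.3 mm when it first gripped the collar at home. The force there had reversed from −10 N to +4.5 N, so the collar was resting on its seat. I inferred this from height and force; the final picture angle cannot separate a small lift from none.
- **Clear of everything:** the gripper is about 110 mm above its grasp height, fully open, with no contact force.
- **Bystanders:** nothing came near the tray, box or pot, but I did not measure their positions again at the end.

No check failed or disagreed.

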